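Start the closing screw of a bench test cell and hold it

ROBOT

A 7-joint arm with a two-finger parallel gripper is mounted at the origin on the work surface. World frame = base frame: x ahead of the robot, y to its left, z up, the work surface at z = 0. Lengths are in m, angles in rad, forces in N, time in s.
With the tool pointing down it reaches from about 0.35 to 0.9 m from the base axis. Payload 7.2 kg.
Tool frame: the origin (TCP) lies on the mounting face of the last link; the fingertips stand 173 mm ahead of it and the grasp point (between the pads) lies 155 mm ahead of it; z points along the fingers, y is the direction in which the jaws open and shut (so a half turn about z gives the same grasp; the last joint's range is limited). The gripper opens to 85 mm and grips with 20 to 120 N. Pads are 22 mm wide; open, the fingers measure 114 mm over their backs; the gripper's body (76 mm by 85 mm) begins 54 mm behind the grasp point. The pads swing forward as they close: fully open they stand 13 mm farther back than shut.
Start: joints at [-1.212, 0.411, -0.013, 1.596, 0.006, 1.134, -0.082], TCP at [0.259, 0.569, 0.405] pointing down, gripper open.
Joint ranges: [-2.95, 2.95], [-0.29, 1.99], [-1.47, 1.44], [0.14, 2.54], [-1.03, 4.17], [0.13, 1.85], [-2.86, 2.86]. Speed limits (rad/s): [2.39, 2.39, 3.01, 3.01, 3.14, 3.14, 3.14].

INTERFACE

Orientations are given as a 3x3 rotation matrix whose columns are the frame's x, y, z axes.
In Python, from plant import arm gives the robot as it stands.
- The arm moves only by the shell command python3 -m jog 'ROWS' [FORCE]. ROWS is JSON, a list that holds one entry, the list of rows, each a list of 7 numbers: the closure, from -1 (fully open) to 1 (shut), so that 0 is half open, then the shift along the tool's x, y, z in cm, then the turn, a rotation vector about the tool's x, y, z in degrees. In form: [[[claw, dx, dy, dz, rx, ry, rz], ...]]. A call has 1 to 10 rows; each row is the pose to reach, as a shift and turn from the pose commanded when the call began, along the tool's axes at that moment; what a row does not reach only later rows make up. A row lasts 1/10 s, in which the tool goes at most 50 mm and 8.59 degrees, less where a joint would pass 70% of its speed; a pose out of reach is approached as far as the arm can. A call with a gripper value outside its range is refused whole. The fingers move at their own pace and stop on an object; FORCE is the grip in N (left out, the last holds). Time passes only in rows, so rows that repeat a pose let the fingers close. It gives the time, the measured TCP pose, the force and the opening at its end, in the units of the state.
- arm.observe(): the state, without advancing time (a new reading comes with each control period).
- arm.capture(name): name is "side" or "top" or "wrist"; returns a dict with "frame" (400x640x3 uint8, red, green, blue), "fov_y" (degrees; the focal length in pixels is half the picture's height over the tangent of half this angle, whatever the lens; pixels are square), "cx", "cy" (the principal point, pixels), "cam_to_world" (4x4, takes a point from camera to world coordinates); the wrist camera has in their place "hand_eye" (4x4, takes a point from camera to tool coordinates, whose origin is the TCP and whose axes are the flange's). Camera axes: x right, y up, looking along -z (the intrinsics and any distortion apply to the point x, -y, -z); pixel columns grow to the right and rows downward; lengths in m; the calibration is good to about 2 mm. A picture is of the moment at which its call begins: read the wrist's pose just before it. There is no depth.
- arm.hand_in(): hands the job in, once; it reports no verdict.
Trained networks look in the newest picture that a camera, given by its name, has taken for a name from the list of things; names that differ only in an ending like _2 or _b are one class to them, and where a whole thing is asked for, a point or a joint stands for the part that bears it (a point fixed in the world has none). Each returns a list of dicts, best first, with "score" (0 to 1); they miss things now and then, are a little off and sometimes report something else, mostly with a low value. They report only what shows in the picture. A call takes as long as a camera call.
- arm.masks_of(target, camera): "pixels" (400x640 bool, what is visible of it).
- arm.pinpoint(target, camera): "at" ([x, y, z] in m, in world coordinates, good to about 4 mm: a listed point, or the origin of a listed thing).
The state is a dict: "time_s": time; "qpos": joint angles; "joint_vel": joint speeds; "joint_torque": joint torques, N m; "tool_pos": TCP position; "tcp_rot": TCP orientation; "ft_force": force on the tool from outside, world axes, zero at the start; "torque": the same for the moment, N m; "width": finger opening in m.
Only numpy, scipy, OpenCV 4.12 (cv2) and the standard library are available. Lean on these libraries where they do the work, as an engineer would, in place of code of your own. Each camera call takes 0.05 s, during which the arm holds its last target.

TASK

Start the closing screw of the test cell by its cranked orange handle: turn it backward (anticlockwise seen from above) until you notice the screw drop into its thread, then turn it forward (clockwise) one full turn from there. Finish while still gripping the handle at that point, because the return spring would wind the screw back out, and leave the jar, the wrench and the brass fitting where they are.

Things in the scene. Friction and masses are not known exactly. Their poses are not given: they have to be found in the camera images.
- cell: the test cell, fixed to the bench: 250 x 160 mm aluminium base plate, round steel cell 72 mm wide, 86 mm square nut plate, brass boss. Nothing on it but the boss and screw is higher than 92 mm. Origin: on the bench, exactly under the vertical axis of the screw; x runs along the plate to the end block with brass stubs
- boss_top (a point): centre of the top of the round brass threaded boss (56 mm wide, 104 mm above the bench), on the screw's axis. Just above it the shank shows a red band, then a white band, 7 mm each: the red one has gone into the boss after the drop, the white one after the full turn. The thread is right-hand, one start, 7 mm pitch
- screw_axis (a point): point on the screw's vertical axis level with the top of the flat dark crank arm (134 mm above the bench at depth 0); it goes up and down with the screw. The arm reaches 60 mm out to an upright pin that carries the handle; at the axis a 4 mm nut stands above the arm
- handle: orange upright sleeve of the crank, 20 mm wide, 40 mm tall; origin at its centre, 60 mm from the screw axis, at the start 26 mm above the top of the arm. Grip it from above across any diameter. It spins freely on its pin and slides along it (1.2 N friction; 6 mm down, 17 mm up), so the hand can stay at one height without turning and the screw rises or drops by itself
- pin_end (a point): top end of the steel pin that carries the handle, 200 mm above the bench at depth 0 (40 mm above the handle's centre at the start); it moves up and down with the screw, not with the handle
- screw_depth (a joint): how deep the screw sits, m, down positive. At first 0.0005 to 0.003, resting on the first thread. Turned backward it rises to 0, then drops to 0.007 (a change of about 1 to 2 N in the vertical force on the hand), somewhere 0.7 to 2.8 rad from the start, not visible beforehand. Forward from there it sinks 0.007 a turn, to 0.014 after one. It cannot be lifted out
- screw_turn (a joint): rotation of screw and crank, rad, clockwise seen from above positive; -0.4 to 0.4 at the start. Friction 0.02 N m, return spring 0.03 N m per rad about zero: let go after the forward turn, it winds back. The drop lies between -2.4 and -1.1. Turned forward before it, it jams crosswise within half a turn; turned back after the drop it is blocked after about 2 rad. The handle needs under 5 N
- jar: amber glass jar with white cap, 44 mm wide, 70 mm tall, standing beside the cell; leave it; origin under its centre
- wrench: steel wrench 150 mm long lying on the bench beside the cell; leave it; origin under its middle, x along it
- fitting: brass fitting 30 mm wide, 34 mm tall, standing beside the cell; leave it; origin under its centre

How it is judged:
On the way, in this order (a step that is already met when the one before it is completed fails the run):
1. turned backward, the screw has dropped by one pitch into its thread (value of joint screw_depth above 0.0055 m and value of joint screw_turn below -0.9 rad), for 0.1 s.
2. turned forward one turn with the handle in the fingers (value of joint screw_depth between 0.012 and 0.0156 m and contact force between the fingers and handle above 2 N), for 0.2 s.
At the end, for the whole second after the job is handed in: The screw is one turn forward of its drop, within a quarter turn (depth 12.0 to 15.6 mm), and still; the fingers grip the handle with more than 2 N; jar, wrench and fitting are within 30 mm of where they were (all of step 2 and velocity of joint screw_turn between -0.15 and 0.15 rad/s and distance of each of jar, wrench, fitting from where it was at the start of the episode below 0.03 m); the arm keeps its last pose, push and grip.
It fails at once if the amber jar was knocked from its place (distance of jar from where it was at the start of the episode above 0.03 m).
It fails at once if the wrench was knocked from its place (distance of wrench from where it was at the start of the episode above 0.03 m).
It fails at once if the brass fitting was knocked from its place (distance of fitting from where it was at the start of the episode above 0.03 m).
It also fails if it takes over 51 s, if anything falls off the work surface, if the arm or the gripper's body presses on something with over 40 N, if the wrist force passes 120 N, or if a joint passes its speed limit or range.

## Working session

There is one attempt and no reset: what is moved stays moved. The work goes in short steps, Python scripts to look and compute and a shell command to move; the robot and the scene stay as the last step left them, time stands still between calls to the robot, and variables do not carry over. Pictures are saved under pics/ and viewed, and the job is handed in when it is done.

```bash
ls; mkdir -p pics; python3 - <<'E'
from plant import arm
import cv2,numpy as np
s=arm.observe()
print({k:np.round(v,3).tolist() for k,v in s.items()})
for c in ["side","top"]:
    r=arm.capture(c); cv2.imwrite(f"pics/{c}0.png",r["frame"][:,:,::-1])
    for t in ["handle","pin_end","screw_axis","boss_top","jar","wrench","fitting","cell"]:
        try: print(c,t,[(round(d["score"],2),np.round(d["at"],3).tolist()) for d in arm.pinpoint(t,c)][:2])
        except Exception as e: print(c,t,e)
print(arm.observe()["time_s"])
E
```

```text
pics
{'time_s': 0.0, 'qpos': [-1.212, 0.412, -0.013, 1.597, 0.006, 1.134, -0.082], 'joint_vel': [0.001, 0.0, -0.001, 0.001, 0.001, -0.001, 0.001], 'joint_torque': [-0.001, -60.062, 0.681, -29.941, 0.014, 0.011, -0.0], 'tool_pos': [0.259, 0.569, 0.404], 'tcp_rot': [[-0.91, 0.414, -0.001], [0.414, 0.91, -0.002], [-0.0, -0.002, -1.0]], 'ft_force': [0.266, 0.38, 0.015], 'torque': [-0.083, -0.017, 0.026], 'width': 0.085}
side handle [(0.68, [0.51, 0.063, 0.162])]
side pin_end [(0.87, [0.514, 0.061, 0.198])]
side screw_axis [(0.97, [0.542, 0.012, 0.134])]
side boss_top [(0.64, [0.545, 0.008, 0.107])]
side jar [(0.58, [0.631, 0.16, -0.0])]
side wrench [(0.74, [0.43, -0.092, 0.001])]
side fitting [(0.72, [0.476, -0.198, 0.003])]
side cell [(0.71, [0.543, 0.012, 0.003])]
top handle [(0.45, [0.507, 0.06, 0.16])]
top pin_end [(0.7, [0.515, 0.064, 0.199])]
top screw_axis [(0.76, [0.54, 0.014, 0.131])]
top boss_top [(0.59, [0.543, 0.013, 0.101])]
top jar [(0.6, [0.626, 0.166, 0.004])]
top wrench [(0.62, [0.437, -0.09, -0.004])]
top fitting [(0.73, [0.474, -0.197, -0.001])]
top cell [(0.66, [0.542, 0.009, 0.0])]
0.9
```

View pictures.

View pics/side0.png

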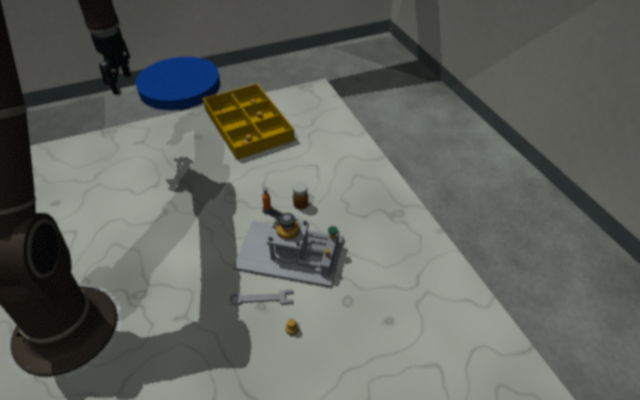

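View pics/top0.png

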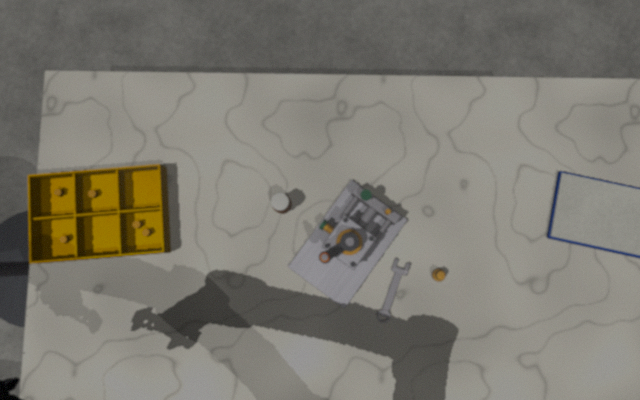

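```bash
python3 -m jog '[[[-1,-5,-4,0,0,0,-3],[-1,-9,-7,0,0,0,-6],[-1,-13,-10.5,0,0,0,-9],[-1,-17,-14,0,0,0,-12],[-1,-21,-17,0,0,0,-15],[-1,-25,-20,0,0,0,-18],[-1,-29,-23.5,0,0,0,-20],[-1,-33,-27,0,0,0,-22],[-1,-36,-30,0,0,0,-24.5],[-1,-38,-32,0,0,0,-24.5]]]' 30; python3 - <<'E'
from plant import arm
import cv2,numpy as np
s=arm.observe()
print({k:np.round(v,3).tolist() for k,v in s.items() if k in('time_s','tool_pos','tcp_rot','ft_force')})
r=arm.capture("wrist"); cv2.imwrite("pics/w1.png",r["frame"][:,:,::-1])
for t in ["handle","pin_end","screw_axis","boss_top"]:
    print(t,[(round(d["score"],2),np.round(d["at"],3).tolist()) for d in arm.pinpoint(t,"wrist")][:2])
E
```

```text
time_s: 1.9
tool_pos: [0.4727, 0.1181, 0.4051]
tcp_rot: [[-1.0, -0.002, 0.001], [-0.002, 1.0, 0.0], [-0.001, 0.0, -1.0]]
ft_force: [1.2, 2.1, -0.5]
width: 0.0855
{'time_s': 1.9, 'tool_pos': [0.473, 0.118, 0.405], 'tcp_rot': [[-1.0, -0.002, 0.001], [-0.002, 1.0, 0.0], [-0.001, 0.0, -1.0]], 'ft_force': [1.165, 2.14, -0.503]}
handle [(0.88, [0.509, 0.057, 0.156])]
pin_end [(0.61, [0.511, 0.064, 0.199])]
screw_axis [(0.92, [0.546, 0.012, 0.132])]
boss_top [(0.67, [0.549, 0.014, 0.104])]
```

View pics/w1.png

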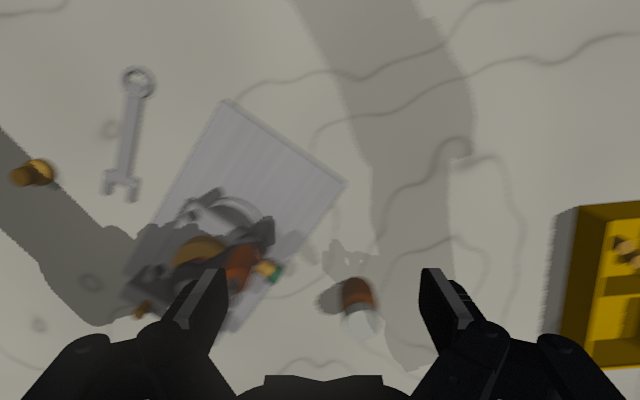

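```bash
python3 -m jog '[[[-1,-2,-3,0,0,0,0],[-1,-3.85,-5.6,0,0,0,0],[-1,-3.85,-5.6,0,0,0,0],[-1,-3.85,-5.6,0,0,0,0]]]' 30; python3 - <<'E'
from plant import arm
import cv2,numpy as np
r=arm.capture("wrist"); cv2.imwrite("pics/w2.png",r["frame"][:,:,::-1])
for t in ["handle","pin_end","screw_axis"]:
    print(t,[(round(d["score"],2),np.round(d["at"],3).tolist()) for d in arm.pinpoint(t,"wrist")][:2])
r=arm.capture("top")
for t in ["handle","pin_end","screw_axis"]:
    print(t,[(round(d["score"],2),np.round(d["at"],3).tolist()) for d in arm.pinpoint(t,"top")][:2])
E
```

```text
time_s: 2.55
tool_pos: [0.5106, 0.0657, 0.4044]
tcp_rot: [[-1.0, -0.002, -0.001], [-0.002, 1.0, 0.0], [0.001, 0.0, -1.0]]
ft_force: [-0.7, 0.9, -0.2]
width: 0.0852
handle [(0.95, [0.51, 0.057, 0.155])]
pin_end [(0.58, [0.507, 0.062, 0.2])]
screw_axis [(0.64, [0.544, 0.01, 0.131])]
handle []
pin_end []
screw_axis []
```

View pics/w2.png

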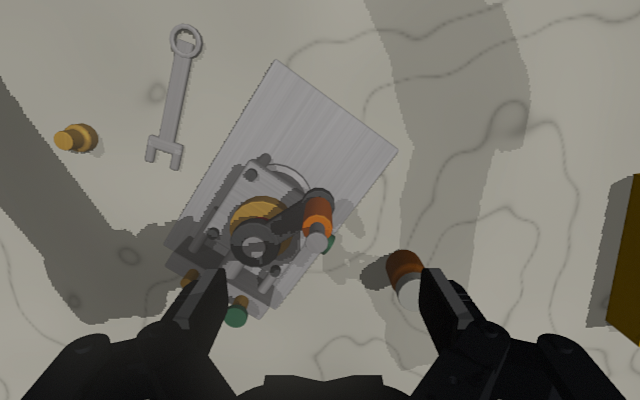

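```bash
cat > h.py <<'E'
from plant import arm
import numpy as np
def ray(r,uv,z):
    s=arm.observe(); 
    H=np.asarray(r.get("hand_eye")) if "hand_eye" in r else None
    if H is not None:
        T=np.eye(4);T[:3,:3]=s["tcp_rot"];T[:3,3]=s["tool_pos"];M=T@H
    else: M=np.asarray(r["cam_to_world"])
    f=200/np.tan(np.radians(r["fov_y"]/2))
    d=M[:3,:3]@np.array([(uv[0]-r["cx"])/f,-(uv[1]-r["cy"])/f,-1]); o=M[:3,3]
    return o+d*(z-o[2])/d[2]
E
python3 - <<'E'
from h import *
r=arm.capture("wrist"); print({k:v for k,v in r.items() if k!="frame"})
print(arm.observe()["tool_pos"])
print("pin",ray(r,(317,241),.198)," nut",ray(r,(254,250),.136))
m=arm.masks_of("handle","wrist")[0]["pixels"]; v,u=np.nonzero(m); print(u.mean(),v.mean(),u.min(),u.max(),v.min(),v.max())
E
```

```text
{'fov_y': 61.81947308623018, 'cx': 323.00520601649225, 'cy': 204.31898688392388, 'hand_eye': array([[ 8.50376114e-05,  9.49364802e-01,  3.14175851e-01,
         8.09450656e-02],
       [ 9.99999979e-01, -1.39712237e-04,  1.51508368e-04,
         6.10250951e-04],
       [ 1.87730923e-04,  3.14175832e-01, -9.49364794e-01,
         3.12047206e-02],
       [ 0.00000000e+00,  0.00000000e+00,  0.00000000e+00,
         1.00000000e+00]])}
[0.51057734 0.06474975 0.40476045]
pin [0.50994254 0.06191986 0.198     ]  nut [0.54609961 0.01128281 0.136     ]
318.85568513119534 213.91836734693877 305 332 198 234
```

```bash
python3 -m jog '[[[-1,0,-0.25,2,0,0,0],[-1,0,-0.25,4,0,0,0],[-1,0,-0.25,6,0,0,0],[-1,0,-0.25,8,0,0,0],[-1,0,-0.25,9.1,0,0,0],[-1,0,-0.25,9.1,0,0,0],[-1,0,-0.25,9.1,0,0,0]]]' 30; python3 - <<'E'
from h import *
import cv2
r=arm.capture("wrist"); cv2.imwrite("pics/w3.png",r["frame"][:,:,::-1]); print(arm.observe()["tool_pos"],arm.observe()["ft_force"])
E
```

```text
time_s: 3.75
tool_pos: [0.511, 0.0619, 0.3142]
tcp_rot: [[-1.0, -0.001, 0.0], [-0.001, 1.0, 0.0], [-0.0, 0.0, -1.0]]
ft_force: [-0.2, 0.1, -0.5]
width: 0.0855
[0.51114648 0.06188655 0.31452512] [ 0.35497066 -0.04928102  0.80848419]
```

View pics/w3.png

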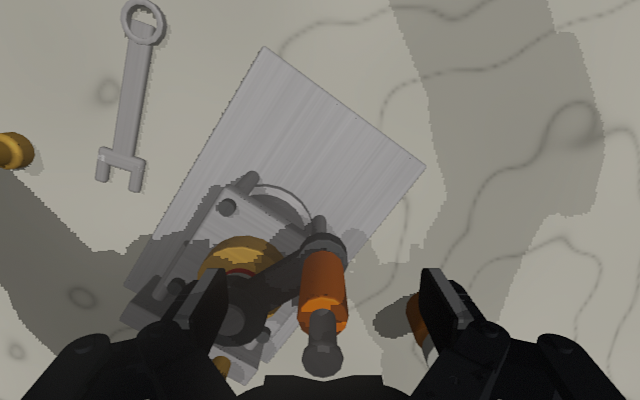

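```bash
python3 -m jog '[[[0.9,0,0,0,0,0,0],[1,0,0,0,0,0,0],[1,0,0,0,0,0,0],[1,0,0,0,0,0,0],[1,0,0,0,0,0,0],[1,0,0,0,0,0,0],[1,0,0,0,0,0,0]]]' 30; python3 - <<'E'
from h import *
import cv2
r=arm.capture("wrist"); cv2.imwrite("pics/w4.png",r["frame"][:,:,::-1]); s=arm.observe();print(s["tool_pos"],s["ft_force"],s["torque"],s["width"])
E
```

```text
time_s: 4.5
tool_pos: [0.5109, 0.0618, 0.3138]
tcp_rot: [[-1.0, -0.001, 0.0], [-0.001, 1.0, -0.0], [-0.0, -0.0, -1.0]]
ft_force: [-0.0, -0.3, 1.0]
width: 0.0194
[0.51084853 0.06182768 0.31375046] [ 0.33971826 -0.15383172  1.06528725] [-0.05176139 -0.09666186  0.0503598 ] 0.019407704427076882
```

View pics/w4.png

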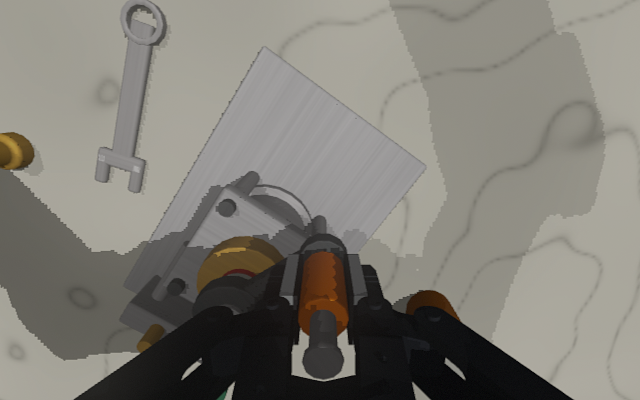

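```bash
cat > look.py <<'E'
import sys,cv2
from h import *
n=sys.argv[1]
s=arm.observe(); r=arm.capture("wrist"); fr=r["frame"][:,:,::-1]; cv2.imwrite(f"pics/{n}.png",fr)
p=np.array(s["tool_pos"]);C=np.array([.5445,.012])
t=cv2.imread("pics/w4.png")[335:380,298:348]
m=cv2.matchTemplate(fr[300:400,280:370].copy(),t,cv2.TM_CCOEFF_NORMED);_,sc,_,l=cv2.minMaxLoc(m)
d=p[:2]-C
print("t",round(s["time_s"],2),"pos",p.round(4),"F",np.round(s["ft_force"],2),"phi",np.degrees(np.arctan2(d[1],d[0])).round(1)%360,"R",np.hypot(*d).round(4),"pin px",l[0]+280-298,l[1]+300-335,round(sc,2),"w",round(s["width"],4))
E
cat > tab.py <<'E'
import sys,numpy as np
a0,step,n=map(float,sys.argv[1:4])
f=lambda a:np.array([-6*np.cos(np.radians(a)),6*np.sin(np.radians(a))])
for i in range(1,int(n)+1): print(a0+i*step,np.round(f(a0+i*step)-f(a0),2))
E
python3 look.py w5; python3 tab.py 124 6 6
```

```text
t 4.55 pos [0.5108 0.0618 0.3138] F [ 0.34 -0.15  1.07] phi 124.0 R 0.0601 pin px 0 0 1.0 w 0.0194
130.0 [ 0.5  -0.38]
136.0 [ 0.96 -0.81]
142.0 [ 1.37 -1.28]
148.0 [ 1.73 -1.79]
154.0 [ 2.04 -2.34]
160.0 [ 2.28 -2.92]
```

```bash
python3 -m jog '[[[1,0.5,-0.38,0,0,0,0],[1,0.96,-0.81,0,0,0,0],[1,1.37,-1.28,0,0,0,0],[1,1.73,-1.79,0,0,0,0],[1,1.73,-1.79,0,0,0,0]]]' 30|tail -2; python3 look.py a1; python3 tab.py 148 4 3
```

```text
ft_force: [-0.9, 0.3, 0.9]
width: 0.0191
t 5.1 pos [0.4926 0.043  0.3136] F [-0.86  0.26  0.94] phi 149.1 R 0.0605 pin px 0 0 0.87 w 0.0191
152.0 [ 0.21 -0.36]
156.0 [ 0.39 -0.74]
160.0 [ 0.55 -1.13]
```

```bash
python3 -m jog '[[[1,0.21,-0.36,0,0,0,0],[1,0.39,-0.74,0,0,0,0],[1,0.55,-1.13,0,0,0,0]]]' 30|tail -2; python3 look.py a2; python3 tab.py 160 4 3;python3 tab.py 172 4 3;python3 tab.py 184 4 3;python3 tab.py 196 4 3;python3 tab.py 208 4 3;python3 tab.py 220 4 3;python3 tab.py 232 4 3;python3 tab.py 244 4 3;python3 tab.py 256 4 3;python3 tab.py 268 4 3
```

```text
ft_force: [-2.6, 3.3, 0.3]
width: 0.0188
t 5.45 pos [0.4875 0.0327 0.3135] F [-2.62  3.3   0.26] phi 160.1 R 0.0607 pin px 0 0 0.68 w 0.0188
164.0 [ 0.13 -0.4 ]
168.0 [ 0.23 -0.8 ]
172.0 [ 0.3  -1.22]
176.0 [ 0.04 -0.42]
180.0 [ 0.06 -0.84]
184.0 [ 0.04 -1.25]
188.0 [-0.04 -0.42]
192.0 [-0.12 -0.83]
196.0 [-0.22 -1.24]
200.0 [-0.13 -0.4 ]
204.0 [-0.29 -0.79]
208.0 [-0.47 -1.16]
212.0 [-0.21 -0.36]
216.0 [-0.44 -0.71]
220.0 [-0.7  -1.04]
224.0 [-0.28 -0.31]
228.0 [-0.58 -0.6 ]
232.0 [-0.9  -0.87]
236.0 [-0.34 -0.25]
240.0 [-0.69 -0.47]
244.0 [-1.06 -0.66]
248.0 [-0.38 -0.17]
252.0 [-0.78 -0.31]
256.0 [-1.18 -0.43]
260.0 [-0.41 -0.09]
264.0 [-0.82 -0.15]
268.0 [-1.24 -0.17]
272.0 [-0.42  0.  ]
276.0 [-0.84  0.03]
280.0 [-1.25  0.09]
```

View pics/a2.png

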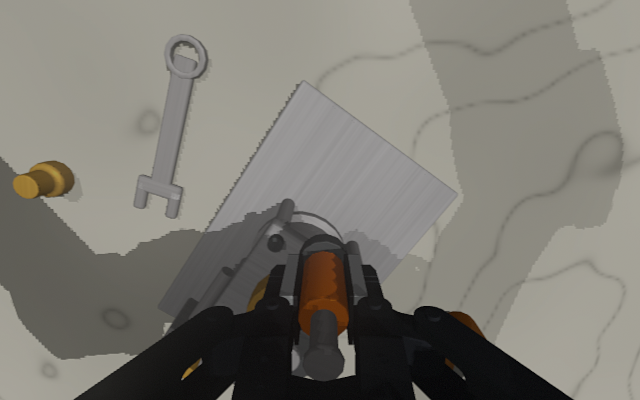

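```bash
python3 -m jog '[[[1,0.13,-0.4,0,0,0,0],[1,0.23,-0.8,0,0,0,0],[1,0.3,-1.22,0,0,0,0],[1,0.3,-1.22,0,0,0,0]]]' 30|tail -2; python3 look.py a3
```

```text
ft_force: [-4.6, 1.7, 0.4]
width: 0.0196
t 5.9 pos [0.4843 0.0196 0.3134] F [-4.61  1.66  0.39] phi 172.8 R 0.0607 pin px 1 0 0.65 w 0.0196
```

```bash
python3 -m jog '[[[1,0.04,-0.42,0,0,0,0],[1,0.06,-0.84,0,0,0,0],[1,0.04,-1.25,0,0,0,0],[1,0.04,-1.25,0,0,0,0]]]' 30|tail -2; python3 look.py a4
```

```text
ft_force: [-6.1, 0.4, 1.2]
width: 0.0194
t 6.35 pos [0.4839 0.0071 0.3133] F [-6.15  0.41  1.16] phi 184.7 R 0.0608 pin px 0 0 0.33 w 0.0194
```

View pics/a4.png

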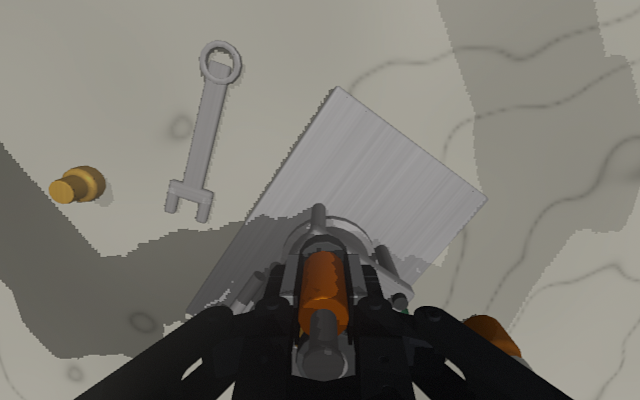

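```bash
python3 -m jog '[[[1,0.06,-0.42,0,0,0,0],[1,-0.02,-0.83,0,0,0,0],[1,-0.12,-1.24,0,0,0,0],[1,-0.12,-1.24,0,0,0,0]]]' 30|tail -2; python3 look.py a5
```

```text
ft_force: [-3.5, -0.7, -0.4]
width: 0.0193
t 6.8 pos [ 0.4858 -0.0055  0.3136] F [-3.45 -0.65 -0.42] phi 196.6 R 0.0613 pin px 0 0 0.66 w 0.0193
```

```bash
python3 -m jog '[[[1,-0.13,-0.4,0,0,0,0],[1,-0.29,-0.79,0,0,0,0],[1,-0.47,-1.16,0,0,0,0],[1,-0.47,-1.16,0,0,0,0]]]' 30|tail -2; python3 look.py a6; cd pics; python3 -c "
import cv2,numpy as np
cv2.imwrite('m1.png',np.hstack([cv2.imread(f'{n}.png')[180:400,220:420] for n in('a4','a5','a6')]))"
```

```text
ft_force: [-4.4, -1.0, -0.8]
width: 0.0195
t 7.25 pos [ 0.4904 -0.0167  0.3136] F [-4.45 -1.03 -0.82] phi 208.0 R 0.0613 pin px 0 0 0.58 w 0.0195
```

View pics/m1.png

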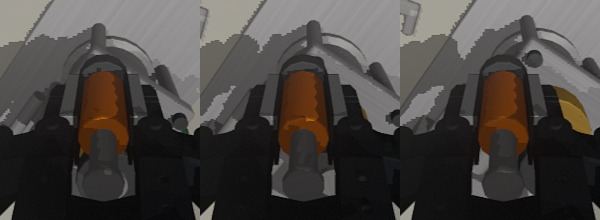

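```bash
cd pics; python3 -c "
import cv2,numpy as np
a=np.hstack([cv2.imread(f'{n}.png')[210:400,280:370] for n in('w4','a2','a4','a6')])
cv2.imwrite('m2.png',cv2.convertScaleAbs(cv2.resize(a,None,fx=2.2,fy=2.2,interpolation=cv2.INTER_CUBIC),alpha=1.6))"
```

```text
(no output)
```

View pics/m2.png

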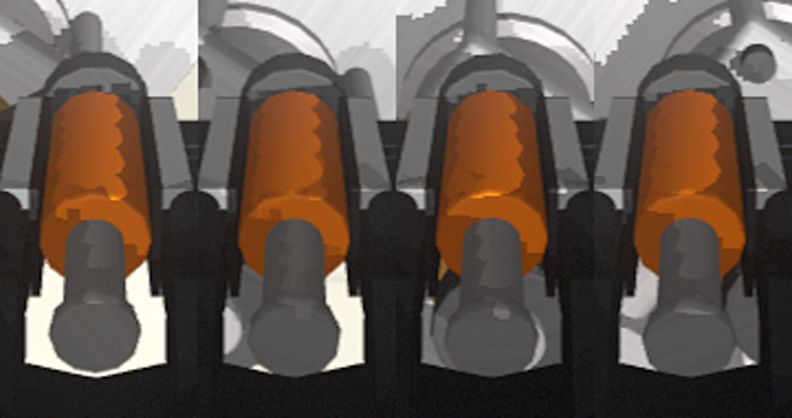

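```bash
python3 -m jog '[[[1,-0.21,-0.36,0,0,0,0],[1,-0.44,-0.71,0,0,0,0],[1,-0.7,-1.04,0,0,0,0],[1,-0.7,-1.04,0,0,0,0]]]' 30|tail -2; python3 look.py a7; cd pics; python3 -c "
import cv2,numpy as np
a=np.hstack([cv2.imread(f'{n}.png')[210:400,280:370] for n in('a4','a6','a7')])
cv2.imwrite('m3.png',cv2.convertScaleAbs(cv2.resize(a,None,fx=2.2,fy=2.2,interpolation=cv2.INTER_CUBIC),alpha=1.6))"
```

```text
ft_force: [-3.9, -2.5, -2.3]
width: 0.019
t 7.7 pos [ 0.4975 -0.0271  0.3135] F [-3.9  -2.52 -2.27] phi 219.7 R 0.0612 pin px 0 0 0.7 w 0.019
```

View pics/m3.png

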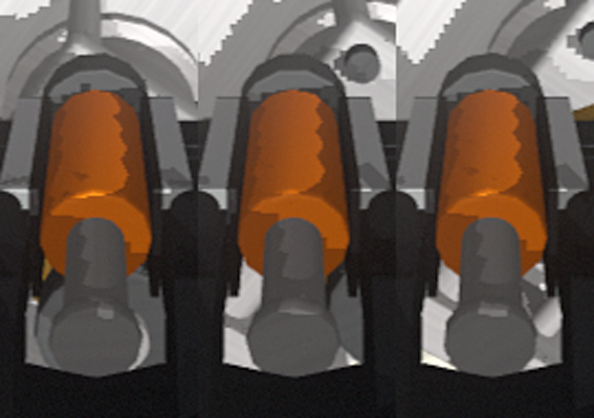

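```bash
python3 - <<'E'
from h import *
import cv2
r=arm.capture("side"); f=r["frame"][:,:,::-1]
a=cv2.imread("pics/side0.png")
cv2.imwrite("pics/s2.png",np.hstack([cv2.resize(x[170:260,220:320],None,fx=4,fy=4,interpolation=cv2.INTER_CUBIC) for x in (a,f)]))
s=arm.observe();print(s["ft_force"],s["torque"])
for t in ["pin_end","screw_axis","handle"]: print(t,[(round(d["score"],2),np.round(d["at"],3).tolist()) for d in arm.pinpoint(t,"side")][:2])
E
```

```text
[-5.03938186 -2.39821351 -0.88601345] [-0.65560182  0.89385541  0.01770385]
pin_end [(0.64, [0.499, -0.028, 0.199])]
screw_axis [(0.59, [0.54, 0.01, 0.138])]
handle []
```

View pics/s2.png

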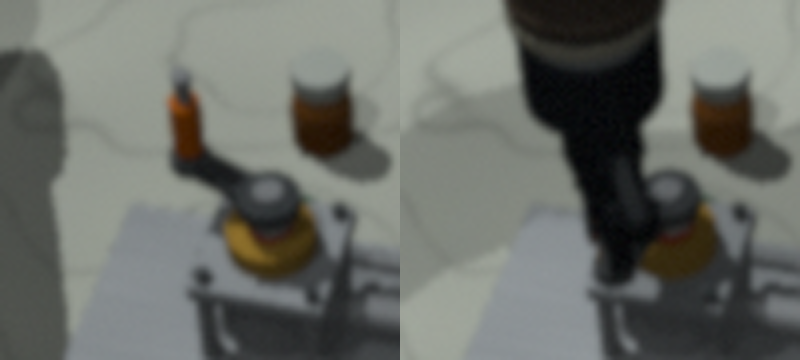

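```bash
python3 -m jog '[[[1,-0.2,-0.32,0,0,0,0],[1,-0.48,-0.62,0,0,0,0],[1,-0.8,-0.9,0,0,0,0],[1,-0.8,-0.9,0,0,0,0]]]' 30|tail -2; python3 look.py a8; cd pics; python3 -c "
import cv2,numpy as np
a=np.hstack([cv2.imread(f'{n}.png')[210:400,280:370] for n in('a4','a7','a8')])
cv2.imwrite('m4.png',cv2.convertScaleAbs(cv2.resize(a,None,fx=2.2,fy=2.2,interpolation=cv2.INTER_CUBIC),alpha=1.6))"
```

```text
ft_force: [-2.8, -2.4, -1.4]
width: 0.0193
t 8.35 pos [ 0.5061 -0.0359  0.3138] F [-2.77 -2.35 -1.43] phi 231.3 R 0.0614 pin px 0 -10 0.43 w 0.0193
```

View pics/m4.png

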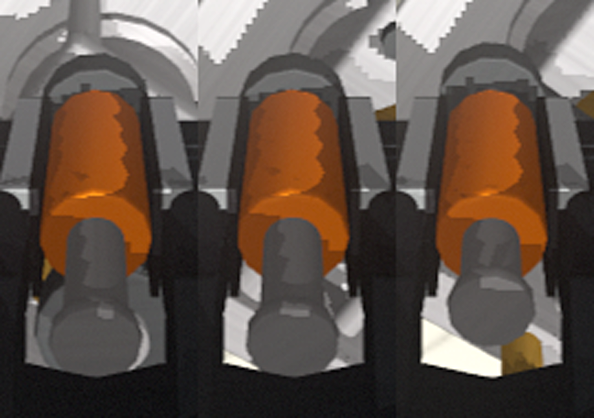

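```bash
for a in 232 178 124 70 16 -38 -92; do python3 tab.py $a -6 9|awk '{$1="";print}'|tr '\n' ' '; echo; done
```

```text
[0.47 0.41]  [0.9 0.87]  [1.28 1.37]  [1.6 1.91]  [1.87 2.48]  [2.07 3.07]  [2.21 3.69]  [2.29 4.31]  [2.3 4.94] 
 [-0.05 0.63]  [-0.17 1.24]  [-0.36 1.84]  [-0.6 2.42]  [-0.91 2.97]  [-1.27 3.48]  [-1.68 3.96]  [-2.14 4.39]  [-2.64 4.76] 
 [-0.54 0.32]  [-1.11 0.59]  [-1.7 0.79]  [-2.31 0.93]  [-2.94 1.01]  [-3.56 1.02]  [-4.19 0.97]  [-4.81 0.85]  [-5.41 0.66] 
 [-0.58 -0.25]  [-1.13 -0.55]  [-1.64 -0.91]  [-2.12 -1.32]  [-2.54 -1.78]  [-2.92 -2.28]  [-3.25 -2.82]  [-3.51 -3.39]  [-3.72 -3.98] 
 [-0.14 -0.61]  [-0.22 -1.24]  [-0.23 -1.86]  [-0.17 -2.49]  [-0.05 -3.11]  [ 0.13 -3.71]  [ 0.37 -4.28]  [ 0.68 -4.83]  [ 1.04 -5.35] 
 [ 0.41 -0.47]  [ 0.87 -0.9 ]  [ 1.37 -1.28]  [ 1.91 -1.6 ]  [ 2.48 -1.87]  [ 3.07 -2.07]  [ 3.69 -2.21]  [ 4.31 -2.29]  [ 4.94 -2.3 ] 
 [0.63 0.05]  [1.24 0.17]  [1.84 0.36]  [2.42 0.6 ]  [2.97 0.91]  [3.48 1.27]  [3.96 1.68]  [4.39 2.14]  [4.76 2.64]
```

```bash
python3 -m jog '[[[1,0.47,0.41,0,0,0,0],[1,0.9,0.87,0,0,0,0],[1,1.28,1.37,0,0,0,0],[1,1.6,1.91,0,0,0,0],[1,1.87,2.48,0,0,0,0],[1,2.07,3.07,0,0,0,0],[1,2.21,3.69,0,0,0,0],[1,2.29,4.31,0,0,0,0],[1,2.3,4.94,0,0,0,0],[1,2.3,4.94,0,0,0,0]]]' 30|tail -2; python3 look.py f1
```

```text
ft_force: [3.4, 0.4, -0.9]
width: 0.0192
t 9.4 pos [0.483  0.0151 0.3139] F [ 3.41  0.37 -0.93] phi 177.2 R 0.0616 pin px 3 -1 0.28 w 0.0192
```

View pics/f1.png

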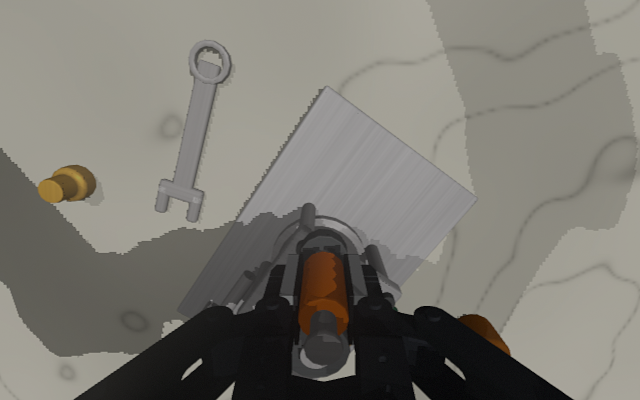

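```bash
python3 -m jog '[[[1,-0.1,0.63,0,0,0,0],[1,-0.22,1.24,0,0,0,0],[1,-0.41,1.84,0,0,0,0],[1,-0.65,2.42,0,0,0,0],[1,-0.96,2.97,0,0,0,0],[1,-1.32,3.48,0,0,0,0],[1,-1.73,3.96,0,0,0,0],[1,-2.19,4.39,0,0,0,0],[1,-2.69,4.76,0,0,0,0],[1,-2.69,4.76,0,0,0,0]]]' 30|tail -2; python3 look.py f2
```

```text
ft_force: [3.0, -3.1, -0.9]
width: 0.0192
t 10.45 pos [0.5098 0.0615 0.3134] F [ 3.   -3.06 -0.94] phi 125.1 R 0.0604 pin px 0 -14 0.5 w 0.0192
```

View pics/f2.png

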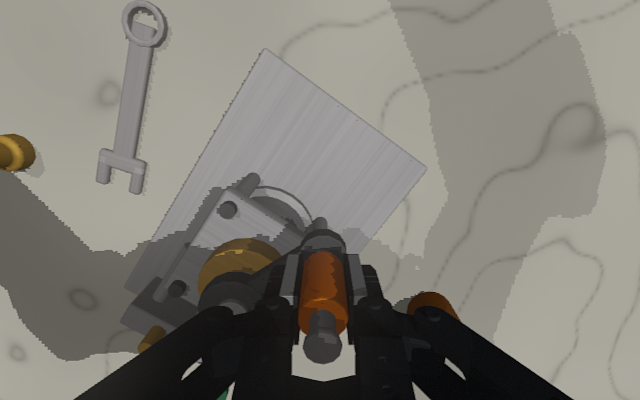

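```bash
python3 -m jog '[[[1,-0.59,0.29,0,0,0,0],[1,-1.16,0.54,0,0,0,0],[1,-1.75,0.74,0,0,0,0],[1,-2.36,0.88,0,0,0,0],[1,-2.99,0.96,0,0,0,0],[1,-3.61,0.97,0,0,0,0],[1,-4.24,0.92,0,0,0,0],[1,-4.86,0.8,0,0,0,0],[1,-5.46,0.61,0,0,0,0],[1,-5.46,0.61,0,0,0,0]]]' 30|tail -2; python3 look.py f3
```

```text
ft_force: [-1.5, -3.2, -1.6]
width: 0.019
t 11.5 pos [0.5646 0.0674 0.3136] F [-1.47 -3.15 -1.64] phi 70.1 R 0.059 pin px 0 -18 0.44 w 0.019
```

```bash
python3 -m jog '[[[1,-0.58,-0.25,0,0,0,0],[1,-1.13,-0.55,0,0,0,0],[1,-1.64,-0.91,0,0,0,0],[1,-2.12,-1.32,0,0,0,0],[1,-2.54,-1.78,0,0,0,0],[1,-2.92,-2.28,0,0,0,0],[1,-3.25,-2.82,0,0,0,0],[1,-3.51,-3.39,0,0,0,0],[1,-3.72,-3.98,0,0,0,0],[1,-3.72,-3.98,0,0,0,0]]]' 30|tail -2; python3 look.py f4
```

```text
ft_force: [-3.9, -0.8, -2.4]
width: 0.0193
t 12.55 pos [0.6012 0.0277 0.3134] F [-3.91 -0.83 -2.42] phi 15.4 R 0.0589 pin px 0 -21 0.4 w 0.0193
```

View pics/f4.png

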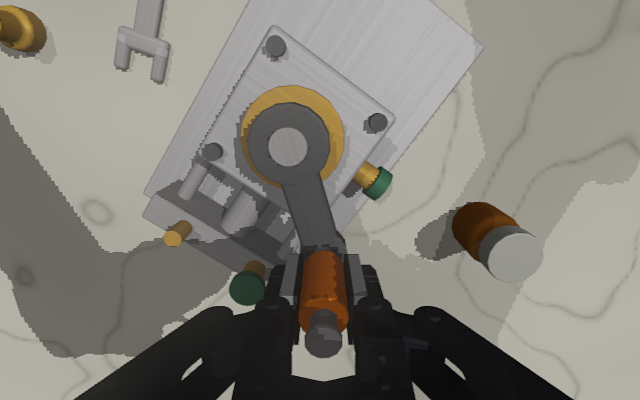

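```bash
python3 -m jog '[[[1,-0.09,-0.61,0,0,0,0],[1,-0.17,-1.24,0,0,0,0],[1,-0.18,-1.86,0,0,0,0],[1,-0.12,-2.49,0,0,0,0],[1,0,-3.11,0,0,0,0],[1,0.18,-3.7,0,0,0,0],[1,0.42,-4.27,0,0,0,0],[1,0.73,-4.81,0,0,0,0],[1,1.08,-5.32,0,0,0,0],[1,1.08,-5.32,0,0,0,0]]]' 30|tail -2; python3 look.py f5
```

```text
ft_force: [1.7, 1.1, -1.7]
width: 0.0191
t 13.6 pos [ 0.5901 -0.0264  0.3139] F [ 1.69  1.15 -1.74] phi 319.9 R 0.0596 pin px 0 -23 0.36 w 0.0191
```

```bash
python3 -m jog '[[[1,0.41,-0.47,0,0,0,0],[1,0.87,-0.9,0,0,0,0],[1,1.37,-1.28,0,0,0,0],[1,1.91,-1.6,0,0,0,0],[1,2.48,-1.87,0,0,0,0],[1,3.07,-2.07,0,0,0,0],[1,3.69,-2.21,0,0,0,0],[1,4.31,-2.29,0,0,0,0],[1,4.94,-2.3,0,0,0,0],[1,4.94,-2.3,0,0,0,0]]]' 30|tail -2; python3 look.py f6
```

```text
ft_force: [0.9, -2.5, -1.4]
width: 0.0189
t 14.65 pos [ 0.5401 -0.0487  0.3138] F [ 0.85 -2.52 -1.39] phi 265.9 R 0.0608 pin px 0 -26 0.23 w 0.0189
```

View pics/f6.png

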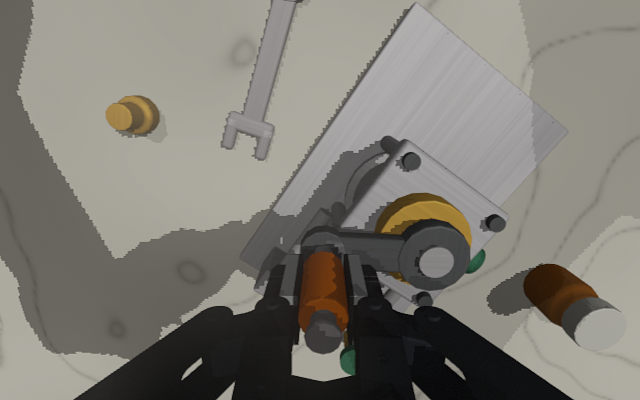

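```bash
python3 -m jog '[[[1,0.63,0.05,0,0,0,0],[1,1.24,0.17,0,0,0,0],[1,1.84,0.36,0,0,0,0],[1,2.42,0.6,0,0,0,0],[1,2.97,0.91,0,0,0,0],[1,3.48,1.27,0,0,0,0],[1,3.96,1.65,0,0,0,0],[1,3.96,1.65,0,0,0,0],[1,3.96,1.65,0,0,0,0],[1,3.96,1.65,0,0,0,0]]]' 30|tail -2; python3 look.py f7; python3 -m jog '[[[1,0,0,0,0,0,0],[1,0,0,0,0,0,0],[1,0,0,0,0,0,0],[1,0,0,0,0,0,0],[1,0,0,0,0,0,0]]]' 30|tail -2; python3 look.py f8;python3 - <<'E'
from h import *
import cv2
r=arm.capture("side"); f=r["frame"][:,:,::-1]
w=cv2.imread("pics/f8.png")
cv2.imwrite("pics/s3.png",np.hstack([cv2.resize(f[170:270,220:320],(400,400),interpolation=cv2.INTER_CUBIC),cv2.resize(w[220:400,230:410],(400,400))]))
for t in ["pin_end","screw_axis","jar","wrench","fitting"]: print(t,[(round(d["score"],2),np.round(d["at"],3).tolist()) for d in arm.pinpoint(t,"side")][:1])
print(arm.observe()["joint_vel"].round(3) if hasattr(arm.observe()["joint_vel"],'round') else 0)
E
```

```text
ft_force: [-0.6, -1.7, 1.2]
width: 0.019
t 15.7 pos [ 0.5013 -0.0318  0.3136] F [-0.64 -1.67  1.23] phi 225.4 R 0.0615 pin px 0 0 0.23 w 0.019
ft_force: [-0.5, -2.1, -0.0]
width: 0.0192
t 16.25 pos [ 0.5014 -0.0319  0.3136] F [-0.48 -2.1  -0.03] phi 225.5 R 0.0615 pin px 0 0 0.23 w 0.0192
pin_end [(0.46, [0.502, -0.034, 0.185])]
screw_axis [(0.6, [0.54, 0.011, 0.124])]
jar []
wrench [(0.7, [0.43, -0.094, -0.003])]
fitting [(0.76, [0.475, -0.197, -0.0])]
[-0.     0.     0.001 -0.     0.002 -0.001 -0.001]
```

View pics/s3.png

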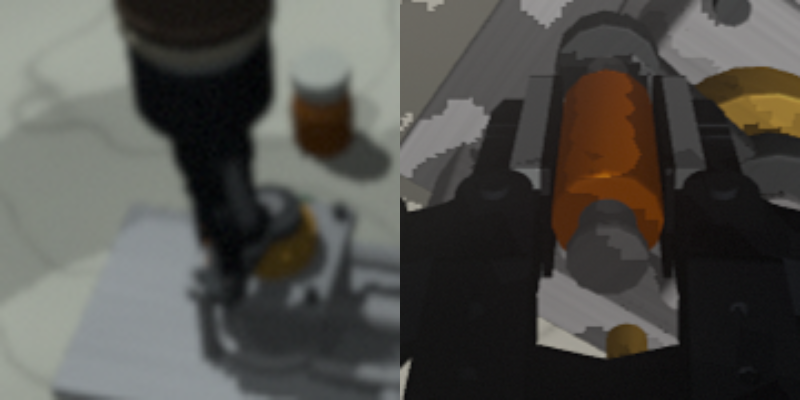

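```bash
python3 -c "
from plant import arm
print(arm.hand_in())"
```

```text
the job is handed in; nothing more can be done
None
```

The screw is started and turned one full turn forward. I handed the job in at about 16.5 s with the fingers still gripping the handle; no verdict is reported.

- **Drop:** I gripped the handle at 30 N and turned it backward in steps of about 12°. The drop came after roughly 100°. In the wrist picture the pin shortened clearly above the handle. The red band, still there one step earlier, was no longer visible at the boss when I turned forward.
- **Forward turn:** I then turned about 366° clockwise, back to the drop angle plus one full turn. The drop angle is known to about ±6°.
- **Last checks:** the arm was still, and the fingers stood 19 mm apart on the 20 mm handle.
    - **Depth:** the pin end measured 0.185 m high (0.186 expected), and only a short stub of pin showed. No red or white band could be seen in the blurred side picture.
    - **Other objects:** the wrench and fitting were where they started, to within a few millimetres. The jar stood in its place in the picture.

**Disagreements:**
- The vertical force wandered by 1 to 2 N, so it did not show the drop reliably; I used the pictures.
- The crank arm height read 0.124 m where 0.120 was expected, which is about the error allowed for the network.
- The network missed the jar in the last picture, so I checked it only by eye.
- Template matching on the pin also failed in the last pictures.

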